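# Draw the bottom case from its chute and pack it

### The job

Draw the lowest teal case out of the front slot at the foot of its chute, letting the two teal cases above it settle straight down inside the chute, and lay it flat on the floor of the open cardboard carton. Set it down rather than dropping it.

Things in the scene. Friction and masses are not known exactly. Their poses are not given: they have to be found in the camera images.
- teal_low_mid (a point): centre (half-way up) of the lowest of 3 teal hard-plastic cases stacked flat in a chute. 110 (x, length) x 56 (y) x 14 mm, z up, 55 to 115 g. Its -x end, with a small white label, points roughly to the robot and stands 40 mm out of the chute's front slot in free air, its underside 30 mm above the table: grip across the 56 mm there, e.g. 33 mm to -x of its centre. Drawn level along its -x it is free after 75 mm
- chute_teal: fixed low metal chute holding the teal cases (a like one beside it holds orange cases; which is left or right varies). Origin on the table below the middle of the upper cases, x to the back, slot at -x. 122 x 68 mm, 76 mm high, bed 30 mm high; its two front lips (outer face at x = -61 mm) hold back the upper cases, the slot below them is 18 mm high. Nothing of it lies before the lips
- teal_next_mid (a point): centre of the second teal case (same size and axes), lying on the lowest one, 46 mm further back (+x), wholly inside the chute, with 2 mm play all round; when the lowest is drawn out it drops 14 mm onto the chute's bed
- teal_top_mid (a point): centre of the third, uppermost teal case (same size and axes), lying on the second; it drops 14 mm too
- carton: open brown cardboard shipping carton, fixed to the table; origin at the centre of its underside, x along its length, z up. Inside 180 mm (x) by 130 mm (y), floor 4 mm thick, walls 4 mm thick and 45 mm high from the table, empty
There are look-alikes about, which are no part of the job. Leave any green look-alike of the carton alone.

How it is judged (in metres and radians):
On the way:
1. the lowest teal case has been drawn clear of the chute, and the two others have settled in it (horizontal distance between teal_low_mid and teal_next_mid above 0.115 m and distance of teal_next_mid from where it was at the start of the episode between 0.008 and 0.03 m and distance of teal_top_mid from where it was at the start of the episode between 0.008 and 0.03 m and angle between each of teal_next_mid, teal_top_mid's own z axis and vertical below 0.17 rad), for 0.1 s.
At the end, for the whole second after the job is handed in: the drawn case lies at rest and flat (within 7 degrees) on the carton's floor, anywhere inside it, and is released; the other two teal cases lie flat (within 10 degrees) in their chute, each 8 to 30 mm from where it began (one case thickness, 14 mm, lower) (x of teal_low_mid in the frame of carton between -0.066 and 0.066 m and y of teal_low_mid in the frame of carton between -0.042 and 0.042 m and z of teal_low_mid in the frame of carton below 0.017 m and angle between teal_low_mid's own z axis and vertical below 0.12 rad and linear speed of teal_low below 0.02 m/s and distance of teal_next_mid from where it was at the start of the episode between 0.008 and 0.03 m and distance of teal_top_mid from where it was at the start of the episode between 0.008 and 0.03 m and angle between each of teal_next_mid, teal_top_mid's own z axis and vertical below 0.17 rad); the robot touches nothing.
It fails at once if a case above the lowest is pulled or lifted out of its place in the chute (more than 35 mm from its start) (distance of any of teal_next_mid, teal_top_mid from where it was at the start of the episode above 0.035 m).
It fails at once if the lowest case is dropped (reaches the carton's floor or the table faster than 0.8 m/s, a fall of over 30 mm) (z of teal_low_mid in the frame of carton below 0.026 m and linear speed of teal_low above 0.8 m/s).
It also fails if it takes over 40 s, if anything falls off the work surface, if the arm or the gripper's body presses on something with over 40 N, if the wrist force passes 120 N, or if a joint passes its speed limit or range.

### The arm

A 7-joint arm with a two-finger parallel gripper is mounted at the origin on the work surface. World frame = base frame: x ahead of the robot, y to its left, z up, the work surface at z = 0. Lengths are in mm, angles in rad, forces in N, time in s.
With the tool pointing down it reaches from about 425 to 825 mm from the base axis. Payload 3.6 kg.
Tool frame: the origin (TCP) lies midway between the tips of the shut fingers; the grasp point (between the pads) lies 19 mm behind it; z points along the fingers, y is the line along which they close (so a half turn about z gives the same grasp; the last joint's range is limited). The gripper opens to 85 mm and grips with 20 to 120 N. Pads are 22 mm wide; open, the fingers measure 114 mm over their backs; the gripper's body (76 mm by 85 mm) begins 54 mm behind the grasp point. The pads swing forward as they close: fully open they stand 13 mm farther back than shut.
Start: joints at [-1.188, 0.615, -0.013, 1.423, 0.008, 1.103, -0.04], TCP at [258.942, 596.164, 231.297] pointing down, gripper open.
Joint ranges: [-3.12, 3.12], [-0.3, 2.06], [-1.34, 1.32], [0.26, 2.42], [-1.36, 4.5], [0.01, 1.98], [-2.84, 2.84]. Speed limits (rad/s): [2.79, 2.79, 3.14, 3.14, 3.14, 3.14, 3.14].

### API

Orientations are given as a rotation vector (axis times angle).
In Python, from rig import read_state, viewer, ctrl gives the robot as it stands.
- The arm moves only by the shell command python3 -m jog 'ROWS' [FORCE]. ROWS is text: rows parted by semicolons, each of 5 numbers parted by spaces: the shift along the tool's x, y, z in cm, then the turn about the tool's z in rad, then the gripper's target within -1 to 1 (shut at 1, half-way at 0, fully open at -1). In form: tx ty tz yaw grip; .... A call has 1 to 5 rows; each row is the pose to reach, as a shift and turn from the pose commanded when the call began, along the tool's axes at that moment; what a row does not reach only later rows make up. A row lasts 1/12 s, in which the tool goes at most 41.7 mm and 7.16 degrees, less where a joint would pass 70% of its speed; a pose out of reach is approached as far as the arm can. A call with a gripper value outside its range is refused whole. The fingers move at their own pace and stop on an object; FORCE is the grip in N (left out, the last holds). Time passes only in rows, so rows that repeat a pose let the fingers close. It gives the time, the measured TCP pose, the force, the opening and the grip force at its end, in the units of the state.
- read_state(): the state, without advancing time (a new reading comes with each control period).
- viewer.get_image(name): name is "scene" or "top"; returns a dict with "color" (384x512x3 uint8, red, green, blue), "vfov" (degrees; the focal length in pixels is half the picture's height over the tangent of half this angle, whatever the lens; pixels are square), "cx", "cy" (the principal point, pixels), "view" (4x4, takes a point from world to camera coordinates). Camera axes: x right, y up, looking along -z (the intrinsics and any distortion apply to the point x, -y, -z); pixel columns grow to the right and rows downward; lengths in mm; the calibration is good to about 2 mm. A picture is of the moment at which its call begins. There is no depth.
- ctrl.finish_job(): hands the job in; it is judged then, once.
The state is a dict: "clock": time; "joint_positions": joint angles; "joint_vel": joint speeds; "tau": joint torques, N m; "position": TCP position; "tcp_rot": TCP orientation; "force": force on the tool from outside, world axes, zero at the start; "wrist_torque": the same for the moment, N m; "gripper_width": finger opening in mm; "grasp_force": force on a finger pad.
Only numpy, scipy, OpenCV 4.12 (cv2) and the standard library are available. Lean on these libraries where they do the work, as an engineer would, in place of code of your own. Each camera call takes 0.05 s, during which the arm holds its last target. There are 200 camera calls.

## Working session

There is one attempt and no reset: what is moved stays moved. The work goes in short steps, Python scripts to look and compute and a shell command to move; the robot and the scene stay as the last step left them, time stands still between calls to the robot, and variables do not carry over. Pictures are saved under pics/ and viewed, at most 10 in all, crops included, and the job is handed in when it is done.

```bash
ls; mkdir -p pics; python3 - <<'E'
from rig import read_state, viewer
import cv2,numpy as np,pickle
d={}
for n in("scene","top"):
    g=viewer.get_image(n);d[n]=g
    print(n,{k:(np.round(v,3).tolist() if k=='view' else v) for k,v in g.items() if k!='color'})
    cv2.imwrite(f"pics/{n}0.png",g["color"][:,:,::-1])
pickle.dump(d,open("d0.pkl","wb"))
s=read_state();print(s["clock"],s["position"],s["tcp_rot"],s["gripper_width"])
E
```

```text
pics
scene {'vfov': 49.05688253643875, 'cx': 262.69863307188757, 'cy': 186.39607327726327, 'view': [[0.239, 0.971, -0.008, -81.233], [-0.591, 0.152, 0.792, 203.588], [0.77, -0.184, 0.61, -1437.188], [0.0, 0.0, 0.0, 1.0]]}
top {'vfov': 57.68773806735688, 'cx': 251.3862062384399, 'cy': 191.4939471590442, 'view': [[-0.004, -1.0, 0.031, -44.455], [0.993, -0.001, 0.115, -431.718], [-0.115, 0.031, 0.993, -1004.882], [0.0, 0.0, 0.0, 1.0]]}
0.1 [258.68735773 595.54788098 230.22984475] [-0.63898322 -3.07546971  0.00362115] 85.40404121910143
```

View pics/scene0.png

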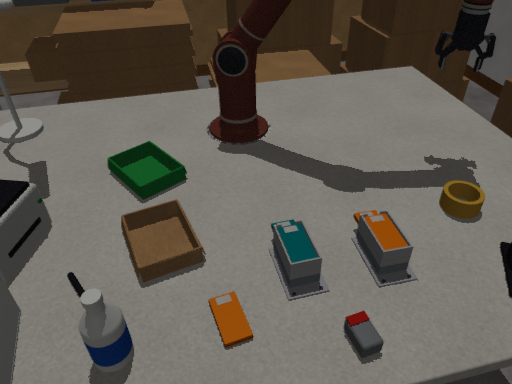

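View pics/top0.png

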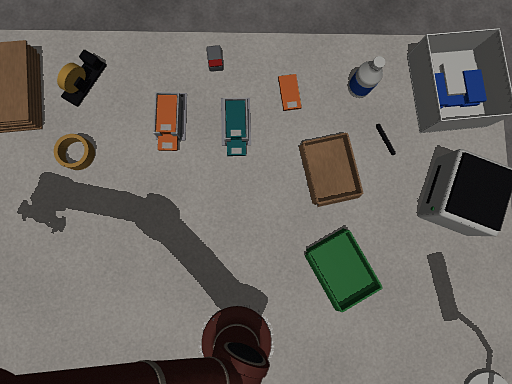

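The scene view shows the teal chute near (297,255), with the carton at (160,240). In the top view the teal stack is at about (236,125) with its low case sticking out towards the robot to row ~155, and the carton is at about (331,169).

```bash
cat > h.py <<'E'
import numpy as np,cv2
def ray(g,u,v,z):
    V=np.array(g["view"]);f=g["color"].shape[0]/2/np.tan(np.radians(g["vfov"]/2))
    R=V[:3,:3];c=-R.T@V[:3,3]
    d=R.T@np.array([(u-g["cx"])/f,-(v-g["cy"])/f,-1])
    return c+d*(z-c[2])/d[2]
def mask(g,lo,hi,box):
    h=cv2.cvtColor(g["color"],cv2.COLOR_RGB2HSV);m=cv2.inRange(h,lo,hi)
    k=np.zeros_like(m);x0,y0,x1,y1=box;k[y0:y1,x0:x1]=m[y0:y1,x0:x1];return k
E
python3 - <<'E'
import pickle;from h import *
d=pickle.load(open("d0.pkl","rb"));g=d["top"]
m=mask(g,(80,80,40),(100,255,255),(210,80,260,170))
for r in range(94,160,3):
    c=np.where(m[r])[0]
    if len(c):print(r,c.min(),c.max(),len(c),g["color"][r,236])
b=mask(g,(5,60,40),(22,200,255),(290,120,372,215))
cs,_=cv2.findContours(b,0,2);c=max(cs,key=cv2.contourArea);R=cv2.minAreaRect(c);print(R)
for p in cv2.boxPoints(R):print(p,ray(g,*p,45).round(1))
i=cv2.resize(g["color"][85:165,200:280,::-1],None,fx=7,fy=7,interpolation=2);cv2.imwrite("pics/c1.png",i)
E
```

```text
100 228 243 16 [30 56 57]
103 226 244 19 [20 69 71]
106 226 244 19 [20 70 72]
109 226 244 19 [21 71 72]
112 226 244 19 [20 70 71]
115 226 244 19 [21 71 72]
118 226 244 19 [23 72 75]
121 226 244 19 [22 71 74]
124 226 244 19 [20 70 73]
127 226 245 20 [19 70 73]
130 226 245 10 [155 142 138]
133 227 245 9 [143 139 135]
136 227 245 19 [ 8 72 74]
139 235 241 5 [ 9 41 43]
142 227 245 19 [21 72 74]
145 227 245 19 [23 73 75]
148 227 245 8 [156 143 139]
151 227 245 8 [140 136 131]
154 227 245 19 [ 5 71 74]
((330.47137451171875, 169.02415466308594), (67.84463500976562, 51.98963928222656), 76.4295654296875)
[297.2427  142.14832] [ 576.3 -181.5   45. ]
[347.7809  129.94943] [ 614.2 -333.9   45. ]
[363.70004 195.9    ] [ 416.1 -373.7   45. ]
[313.16183 208.09888] [ 380.7 -224.    45. ]
```

View pics/c1.png

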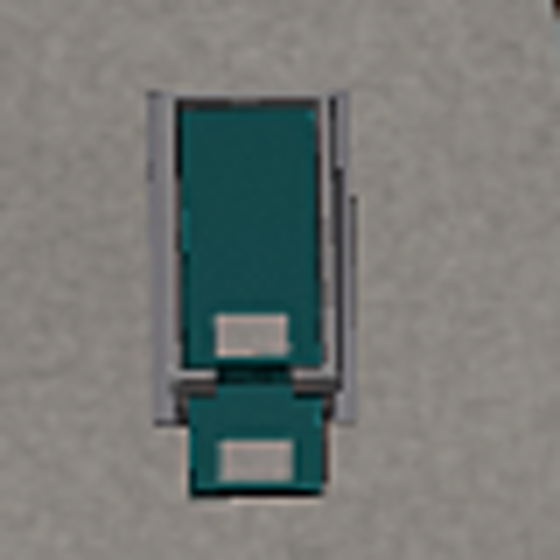

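The crop shows the lowest case's front top edge at about pixel (236.7,154.5) in the full picture, columns 227–246. The upper case spans columns 225.7–246, and lips are at row ~139.

```bash
cat >> h.py <<'E'
from scipy.spatial.transform import Rotation as Ro
def plan(s,goal,yawdir):
    "shift in tool axes (cm) and turn (rad) so tool y is along world direction yawdir (rad, mod pi)"
    T=Ro.from_rotvec(s["tcp_rot"]).as_matrix();sh=T.T@(np.array(goal)-s["position"])/10
    y=np.arctan2(T[1,1],T[0,1]);dy=(yawdir-y+np.pi/2)%np.pi-np.pi/2
    print("shift",sh.round(2),"turn",round(-dy,3),"tool x",T[:,0].round(3),"y",T[:,1].round(3),"z",T[:,2].round(3))
E
python3 - <<'E'
import pickle;from h import *;from rig import read_state
d=pickle.load(open("d0.pkl","rb"));g=d["top"]
P=lambda cx,cy,z:ray(g,200+cx/7-.5,85+cy/7-.5,z)
print("cam",ray(g,0,0,0).round(),(-np.array(g["view"])[:3,:3].T@np.array(g["view"])[:3,3]).round())
A={k:P(*k,z) for k,z in{(178,102):72,(317,102):72,(183,367):72,(322,367):72,(190,487):44,(323,487):44,(187,395):44,(327,395):44}.items() for k,z in [(k,z)]}
for k,v in A.items():print(k,v.round(1))
u0=(A[178,102]+A[317,102])/2;u1=(A[183,367]+A[322,367])/2;e=u0-u1
f=(A[190,487]+A[323,487])/2;yaw=np.arctan2(e[1],e[0]);a=np.array([np.cos(yaw),np.sin(yaw),0])
print("len",np.linalg.norm(e),"yaw",yaw,"front",f,"upper mid",(u0+u1)/2, "low mid from upper",(u0+u1)/2-46*a,"from front",f+55*a)
# scene: teal mask front edge
s=d["scene"];m=mask(s,(80,80,40),(100,255,255),(265,210,330,270))
cs,_=cv2.findContours(m,0,2);c=max(cs,key=cv2.contourArea);R=cv2.boxPoints(cv2.minAreaRect(c))
for p in cv2.approxPolyDP(cv2.convexHull(c),3,True)[:,0]:print("scene",p,ray(s,*p,72).round(1),ray(s,*p,44).round(1))
goal=f+22*a;goal[2]=150;print(goal);plan(read_state(),goal,yaw+np.pi/2)
E
```

```text
cam [1045.  746.    0.] [ 313.  -13. 1049.]
(178, 102) [696.6  31.5  72. ]
(317, 102) [697.  -26.1  72. ]
(183, 367) [583.8  29.   72. ]
(322, 367) [584.1 -27.9  72. ]
(190, 487) [540.   27.1  44. ]
(323, 487) [540.2 -28.6  44. ]
(187, 395) [579.5  28.5  44. ]
(327, 395) [579.7 -30.4  44. ]
len 112.87836615019272 yaw 0.019144153406391605 front [540.11693947  -0.77261081  44.        ] upper mid [640.37192343   1.62339576  72.        ] low mid from upper [594.38035264   0.74281849  72.        ] from front [5.95106861e+02 2.80253316e-01 4.40000000e+01]
scene [277 228] [589.8 -28.1  72. ] [561.2 -19.9  44. ]
scene [289 220] [571.1   5.2  72. ] [541.7  14.9  44. ]
scene [300 223] [586.9  26.3  72. ] [558.1  36.9  44. ]
scene [316 257] [693.   26.5  72. ] [668.9  37.1  44. ]
scene [292 262] [694.  -25.2  72. ] [669.9 -16.8  44. ]
[ 5.62112908e+02 -3.51465157e-01  1.50000000e+02]
shift [-51.57 -42.55   8.12] turn -0.429 tool x [-0.917  0.398 -0.   ] y [ 0.398  0.917 -0.002] z [-0.001 -0.002 -1.   ]
```

The two views agree on the low case: centre about (595, 0, 37), yaw 0.02. Grip at x≈562.

```bash
python3 -m jog '-51.6 -42.5 0 -0.43 -1;-51.6 -42.5 0 -0.43 -1;-51.6 -42.5 0 -0.43 -1;-51.6 -42.5 0 -0.43 -1;-51.6 -42.5 0 -0.43 -1' 40; cat > p.py <<'E'
import sys;from h import *;from rig import read_state
s=read_state();print(s["clock"],s["position"].round(1) if hasattr(s["position"],'round') else s["position"],s["gripper_width"])
a=[float(x) for x in sys.argv[1:]];plan(s,a[:3],a[3])
E
python3 p.py 562 -0.3 150 1.59
```

```text
clock: 0.52
position: [354.1, 408.4, 230.8]
tcp_rot: [0.035, -3.141, 0.001]
force: [0.2, 0.2, -0.3]
gripper_width: 85.3
grasp_force: 0.0
0.5167 [354.1 408.4 230.8] 85.33035658314517
shift [-19.87 -41.32   8.11] turn 0.003 tool x [-1.    -0.023  0.001] y [-0.023  1.    -0.001] z [-0.001 -0.001 -1.   ]
```

```bash
python3 -m jog '-19.9 -41.3 4 0 -1;-19.9 -41.3 4 0 -1;-19.9 -41.3 4 0 -1;-19.9 -41.3 4 0 -1;-19.9 -41.3 4 0 -1' |head -2; python3 p.py 562 -0.3 150 1.59
```

```text
clock: 0.93
position: [447.8, 223.4, 212.9]
0.9333 [447.8 223.4 212.9] 85.42930914380881
shift [-10.96 -22.6    6.29] turn 0.001 tool x [-1.   -0.02  0.  ] y [-0.02  1.   -0.  ] z [-0. -0. -1.]
```

```bash
python3 -m jog '-11 -22.6 5 0 -1;-11 -22.6 5 0 -1;-11 -22.6 5 0 -1;-11 -22.6 5 0 -1;-11 -22.6 5 0 -1' |head -2; python3 p.py 562 -0.3 150 1.59
```

```text
clock: 1.35
position: [541.0, 41.7, 171.9]
1.35 [541.   41.7 171.9] 85.63799928805605
shift [-2.02 -4.24  2.19] turn 0.001 tool x [-1.    -0.02   0.001] y [-0.02  1.   -0.  ] z [-0.001 -0.    -1.   ]
```

```bash
python3 -m jog '-2 -4.2 2.2 0 -1;-2 -4.2 2.2 0 -1;-2 -4.2 2.2 0 -1;-2 -4.2 2.2 0 -1' |head -2; python3 p.py 562 -0.3 15 1.59
python3 - <<'E'
from rig import viewer;import cv2,numpy as np,pickle
d={n:viewer.get_image(n) for n in("scene","top")};pickle.dump(d,open("d1.pkl","wb"))
a=cv2.resize(d["scene"]["color"][150:300,200:400],(800,600),interpolation=2)
b=cv2.resize(d["top"]["color"][90:210,200:360],(800,600),interpolation=2)
cv2.imwrite("pics/s1.png",a[:,:,::-1]);cv2.imwrite("pics/t1.png",b[:,:,::-1])
E
```

```text
clock: 1.68
position: [560.8, 2.4, 149.9]
1.6833 [560.8   2.4 149.9] 85.04267593790463
shift [-0.14 -0.29 13.49] turn 0.0 tool x [-1.    -0.02   0.002] y [-0.02   1.     0.001] z [-0.002  0.001 -1.   ]
```

View pics/t1.png

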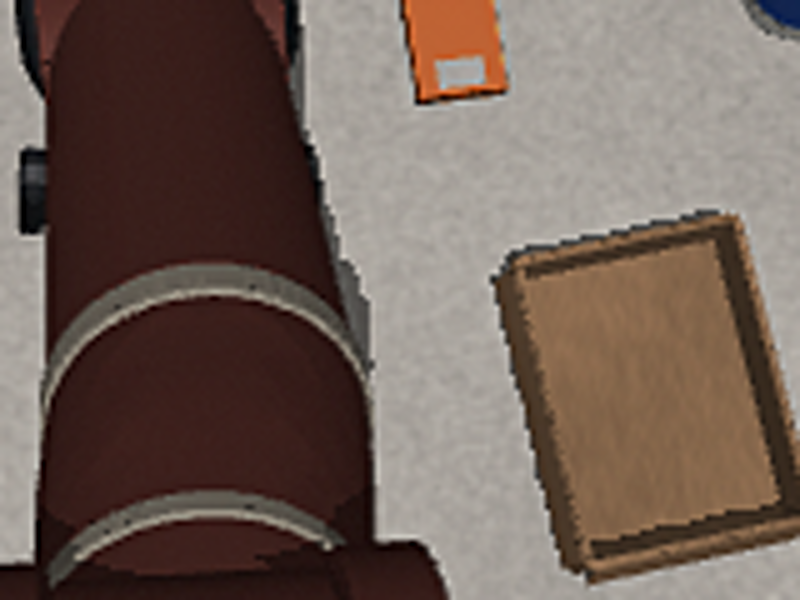

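The arm hides the stack in the top view; the carton is clear, with rim corners in the crop at about (515,258), (735,215) and (590,578). Descend in two steps.

```bash
python3 -m jog '0 0 4 0 -1;0 0 8 0 -1;0 0 10 0 -1;0 0 10 0 -1;0 0 10 0 -1'; python3 p.py 562 -0.3 14 1.59
python3 - <<'E'
import pickle;from h import *
from rig import viewer
g=pickle.load(open("d1.pkl","rb"))["top"]
q=[ray(g,200+x/5-.5,90+y/5-.5,45) for x,y in[(515,258),(735,215),(590,580)]]
for p in q:print(p.round(1))
c=(q[1]+q[2])/2;e=q[0]-q[2];w=q[0]-q[1];print("centre",c,"L",np.linalg.norm(e),"W",np.linalg.norm(w),"yaw",np.arctan2(e[1],e[0]),np.arctan2(w[1],w[0])-np.pi/2)
s=viewer.get_image("scene");b=cv2.resize(s["color"][190:310,230:350],(600,600),interpolation=2);cv2.imwrite("pics/s2.png",b[:,:,::-1])
E
```

```text
clock: 2.2
position: [561.1, 4.3, 50.7]
tcp_rot: [0.037, -3.14, -0.002]
force: [0.4, -0.2, 0.3]
gripper_width: 85.3
grasp_force: 0.0
2.2 [561.1   4.3  50.7] 85.32827389707681
shift [-0.09 -0.46  3.67] turn 0.004 tool x [-1.    -0.024  0.001] y [-0.024  1.     0.001] z [-0.001  0.001 -1.   ]
[ 579.6 -197.2   45. ]
[ 606.4 -329.8   45. ]
[ 388.2 -236.9   45. ]
centre [ 497.30255352 -283.35143838   45.        ] L 195.41123758862753 W 135.24292461092352 yaw 0.20444765710148663 0.19932369976520303
```

View pics/s2.png

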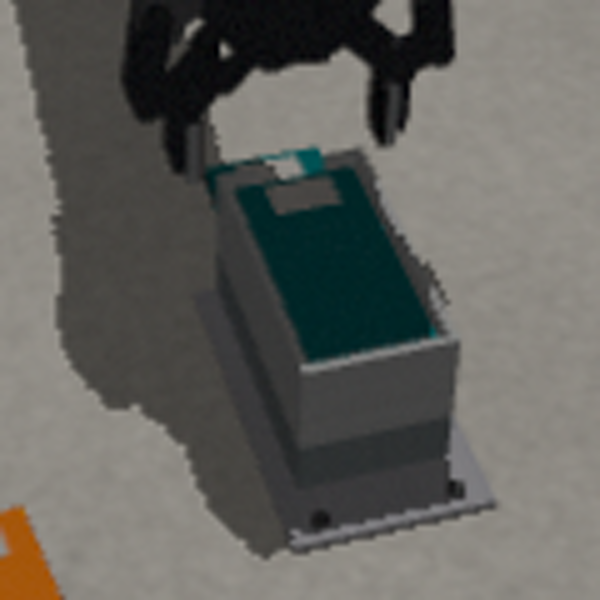

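The fingers straddle the protruding end, about 5 mm too far to +y (right in the crop), which agrees with the state. Correct and go down.

```bash
python3 -m jog '-0.1 -0.45 0 0 -1;-0.1 -0.45 2 0 -1;-0.1 -0.45 3.6 0 -1;-0.1 -0.45 3.6 0 -1;-0.1 -0.45 3.6 0 -1'; python3 p.py 562 -0.3 14 1.59
```

```text
clock: 2.67
position: [563.3, -2.5, 15.7]
tcp_rot: [-0.032, 3.14, -0.0]
force: [0.5, 0.1, 0.2]
gripper_width: 85.3
grasp_force: 0.0
2.6667 [563.3  -2.5  15.7] 85.29094535430194
shift [0.12 0.23 0.17] turn 0.001 tool x [-1.    -0.02  -0.001] y [-0.02  1.   -0.  ] z [ 0.001 -0.    -1.   ]
```

```bash
python3 -m jog '0.1 0.1 0.1 0 -0.2;0.1 0.1 0.1 0 0;0.1 0.1 0.1 0 0.3;0.1 0.1 0.1 0 0.6;0.1 0.1 0.1 0 0.6' 45;python3 -m jog '0 0 0 0 0.7;0 0 0 0 0.7;0 0 0 0 0.7'
```

```text
clock: 3.08
position: [562.4, -1.1, 15.2]
tcp_rot: [-0.032, 3.139, 0.001]
force: [-1.6, 0.5, 6.3]
gripper_width: 55.5
grasp_force: 47.0
clock: 3.33
position: [562.4, -1.1, 15.2]
tcp_rot: [-0.032, 3.139, 0.001]
force: [-0.5, 0.1, 4.7]
gripper_width: 55.3
grasp_force: 47.0
```

```bash
python3 -m jog '0.5 0 0 0 0.7;1.1 0 0 0 0.7;1.8 0 0 0 0.7;2.5 0 0 0 0.7;3.2 0 0 0 0.7'; python3 -m jog '0.7 0 0 0 0.7;1.4 0 0 0 0.7;2.1 0 0 0 0.7;2.8 0 0 0 0.7;3.5 0 0 0 0.7'; python3 -m jog '0.7 0 0 0 0.7;1.4 0 0 0 0.7;2.1 0 0 0 0.7;2.6 0 0 0 0.7;2.6 0 0 0 0.7'
python3 - <<'E'
from rig import viewer
import cv2
s=viewer.get_image("scene");b=cv2.resize(s["color"][160:310,200:350],(600,600),interpolation=2);cv2.imwrite("pics/s3.png",b[:,:,::-1])
E
```

```text
clock: 3.75
position: [533.2, -2.0, 14.9]
tcp_rot: [-0.032, 3.132, 0.001]
force: [4.8, 0.1, 1.2]
gripper_width: 55.1
grasp_force: 47.8
clock: 4.17
position: [494.2, -2.8, 13.8]
tcp_rot: [-0.032, 3.14, 0.0]
force: [2.2, -0.3, 3.5]
gripper_width: 55.5
grasp_force: 48.0
clock: 4.58
position: [465.6, -3.5, 13.0]
tcp_rot: [0.032, -3.136, 0.001]
force: [-0.7, 0.4, -0.5]
gripper_width: 55.1
grasp_force: 47.8
```

View pics/s3.png

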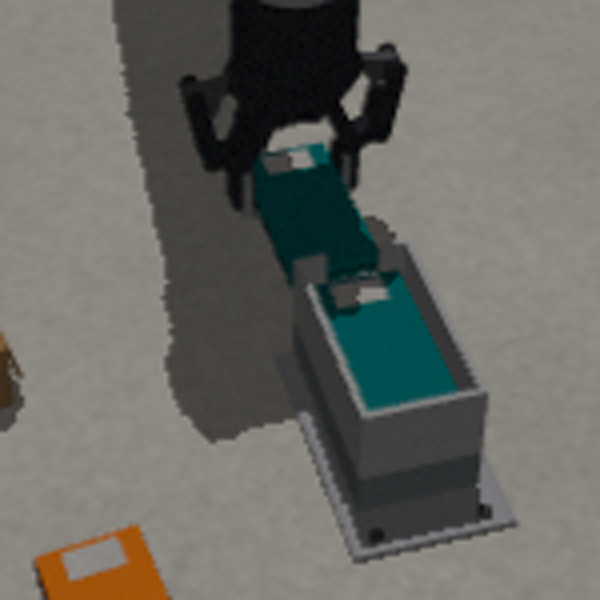

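The two remaining teal cases have sunk to the bed (top case visibly below the rim), and the drawn case is free in front at crop (320,210), level in the grip. Lift it.

```bash
python3 -m jog '0 0 -1.5 0 0.7;0 0 -3 0 0.7;0 0 -5 0 0.7;0 0 -7 0 0.7;0 0 -7 0 0.7' 60;  python3 p.py 464.7 -289.6 80 1.771
```

```text
clock: 5.05
position: [471.1, -3.3, 86.4]
tcp_rot: [-0.031, 3.135, 0.0]
force: [0.2, -1.1, -0.7]
gripper_width: 54.7
grasp_force: 67.8
5.05 [471.1  -3.3  86.4] 54.69002020680289
shift [  1.22 -28.61   0.63] turn -0.18 tool x [-1.    -0.02  -0.007] y [-0.02  1.    0.  ] z [ 0.007  0.    -1.   ]
```

```bash
python3 -m jog '0 -2 0 -0.04 0.7;0 -5 0 -0.08 0.7;0.3 -8.5 0 -0.12 0.7;0.5 -12 0 -0.16 0.7;0.6 -15.5 0 -0.18 0.7';  python3 p.py 464.7 -289.6 80 1.771
```

```text
clock: 5.47
position: [465.1, -159.8, 82.8]
tcp_rot: [0.318, -3.124, -0.001]
force: [0.0, -0.2, -1.9]
gripper_width: 54.4
grasp_force: 67.7
5.4667 [ 465.1 -159.8   82.8] 54.44449140436003
shift [  2.65 -12.71   0.27] turn 0.002 tool x [-0.98  -0.201  0.001] y [-0.201  0.98   0.001] z [-0.001  0.    -1.   ]
```

```bash
python3 -m jog '0.8 -3.5 0 0 0.7;1.5 -7 0 0 0.7;2.2 -10 0 0 0.7;2.6 -12.2 0 0 0.7;2.6 -12.7 0 0 0.7';  python3 -m jog '0 0 0 0 0.7;0 0 0 0 0.7' >/dev/null; python3 p.py 464.7 -289.6 -8 1.771
python3 - <<'E'
from rig import viewer
import cv2
s=viewer.get_image("scene");b=cv2.resize(s["color"][150:300,90:240],(600,600),interpolation=2);cv2.imwrite("pics/s4.png",b[:,:,::-1])
E
```

```text
clock: 5.88
position: [463.8, -294.4, 82.5]
tcp_rot: [0.301, -3.126, 0.005]
force: [0.5, 0.1, -0.7]
gripper_width: 55.0
grasp_force: 67.8
6.05 [ 465.3 -286.7   82.8] 54.85507953350969
shift [ 0.12 -0.29  9.08] turn 0.001 tool x [-0.98  -0.2    0.001] y [-0.2    0.98   0.002] z [-0.001  0.002 -1.   ]
```

View pics/s4.png

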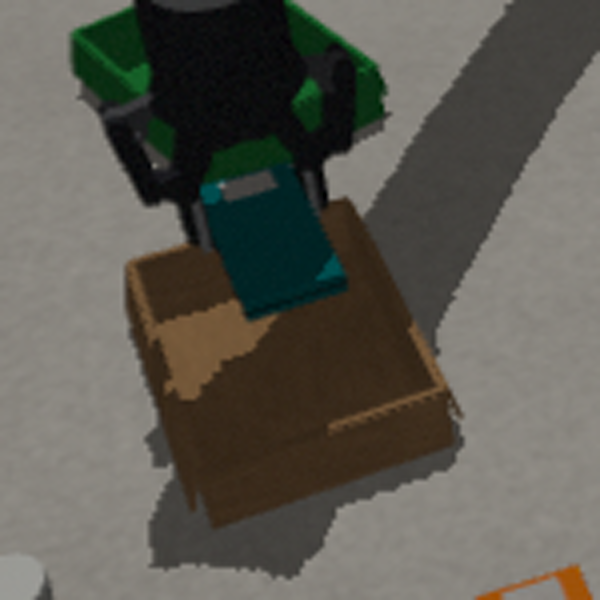

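The case hangs level over the carton at crop (275,245); allowing for its ~95 mm height, that falls on the carton's middle. Descend.

```bash
python3 -m jog '0 -0.1 2 0 0.7;0 -0.2 4 0 0.7;0 -0.2 6 0 0.7;0 -0.2 7 0 0.7;0 -0.2 7 0 0.7'; python3 -m jog '0 0 0.2 0 0.7;0 0 0.4 0 0.7;0 0 0.6 0 0.7;0 0 0.6 0 0.7'
```

```text
clock: 6.52
position: [464.8, -287.1, 11.5]
tcp_rot: [0.319, -3.121, -0.006]
force: [-1.1, 0.5, -2.0]
gripper_width: 54.8
grasp_force: 67.8
clock: 6.85
position: [466.3, -290.1, 8.1]
tcp_rot: [-0.314, 3.125, -0.001]
force: [0.1, -1.1, -1.1]
gripper_width: 54.9
grasp_force: 67.8
```

```bash
python3 -m jog '0 0 0.2 0 0.7;0 0 0.4 0 0.7;0 0 0.4 0 0.7' | sed -n '2p;4p'; python3 -m jog '0 0 0.2 0 0.7;0 0 0.4 0 0.7;0 0 0.4 0 0.7'| sed -n '2p;4p'
```

```text
position: [465.7, -290.0, 3.4]
force: [0.2, -0.2, -0.6]
position: [466.0, -290.1, 0.3]
force: [-1.8, 0.1, 5.5]
```

```bash
python3 -m jog '0 0 0.1 0 0.7;0 0 0.2 0 0.7;0 0 0.2 0 0.7' | sed -n '2p;4p'
```

```text
position: [466.0, -290.2, 0.2]
force: [-2.8, 1.4, 18.5]
```

Contact with the floor (18 N). Ease off and open partly.

```bash
python3 -m jog '0 0 -0.2 0 0.7;0 0 -0.2 0 -0.4;0 0 -0.2 0 -0.6;0 0 -0.2 0 -0.6;0 0 -0.2 0 -0.6' 20;python3 -m jog '0 0 -0.2 0 -0.6;0 0 -0.5 0 -0.6;0 0 -2 0 -0.6;0 0 -5 0 -0.6;0 0 -9 0 -0.6';python3 -m jog '0 0 -3 0 -0.6;0 0 -6 0 -0.6;0 0 -9 0 -0.6;3 8 -9 0 -0.6;3 12 -9 0 -0.6'
python3 - <<'E'
from rig import viewer
import cv2,numpy as np
s=viewer.get_image("scene");a=s["color"][150:300,90:240];c=s["color"][160:310,230:380]
b=cv2.resize(np.hstack([a,c]),(800,400),interpolation=2);cv2.imwrite("pics/s5.png",b[:,:,::-1])
E
```

```text
clock: 8.02
position: [465.8, -290.0, -0.9]
tcp_rot: [0.314, -3.125, -0.0]
force: [0.4, -0.2, 0.7]
gripper_width: 68.2
grasp_force: 0.0
clock: 8.43
position: [464.0, -288.9, 88.3]
tcp_rot: [0.314, -3.12, -0.006]
force: [0.2, -0.7, -0.4]
gripper_width: 67.8
grasp_force: 0.0
clock: 8.85
position: [428.6, -218.5, 181.7]
tcp_rot: [-0.304, 3.122, -0.007]
force: [0.6, 1.9, -0.4]
gripper_width: 68.4
grasp_force: 0.0
```

View pics/s5.png

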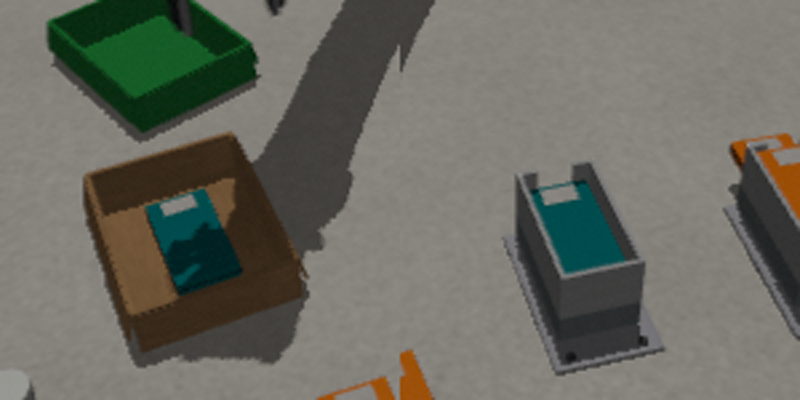

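The teal case lies flat in the carton's middle (crop (195,240)), the other two sit settled in the chute (crop (580,225)), and the gripper is clear.

```bash
python3 -m jog '0 0 0 0 -0.6;0 0 0 0 -0.6;0 0 0 0 -0.6' | head -2; python3 -c "
from rig import ctrl;print(ctrl.finish_job())"
```

```text
clock: 9.15
position: [428.6, -217.0, 179.9]
the job is handed in; nothing more can be done
None
```

I handed the job in at about 9 s: the lowest teal case lies flat on the carton's floor and is released, after easing off floor contact before opening, and the two above it have settled in the chute. I checked this in the last camera image; the hand-in call returned no verdict.

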